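Hang a fired plaque on the spring balance to weigh it

ROBOT

A 6-joint arm with a two-finger parallel gripper is mounted at the origin on the work surface. World frame = base frame: x ahead of the robot, y to its left, z up, the work surface at z = 0. Lengths are in m, angles in rad, forces in N, time in s.
With the tool pointing down it reaches from about 0.375 to 0.9 m from the base axis. Payload 3.1 kg.
Tool frame: the origin (TCP) lies at the very end of the fingers, on their centre line; the grasp point (between the pads) lies 19 mm behind it; z points along the fingers, y is the line along which they close (so a half turn about z gives the same grasp; the last joint's range is limited). The gripper opens to 85 mm and grips with 20 to 120 N. Pads are 22 mm wide; open, the fingers measure 114 mm over their backs; the gripper's body (76 mm by 85 mm) begins 54 mm behind the grasp point. The pads swing forward as they close: fully open they stand 13 mm farther back than shut.
Start: joints at [1.099, 0.527, 1.433, -0, 1.181, -0.178], TCP at [0.181, 0.598, 0.202] pointing down, gripper open.
Joint ranges: [-3.08, 3.08], [-0.75, 2.2], [0.22, 2.44], [-1.43, 4.57], [0, 2.65], [-2.85, 2.85]. Speed limits (rad/s): [2.79, 2.79, 3.14, 3.14, 3.14, 3.14].

INTERFACE

Orientations are given as a unit quaternion [x, y, z, w].
In Python, from station import manip gives the robot as it stands.
- The arm moves only by the shell command python3 -m handwheel 'ROWS' [FORCE]. ROWS is JSON, a list of rows, each a list of 7 numbers: the shift along the world's x, y, z in mm, then the turn, a rotation vector about the world's x, y, z in degrees, then the opening, from 0 (shut) to 1 (fully open). A call has exactly 10 rows; each row shifts and turns the commanded pose from where the row before left it; what a row does not reach is not made up. A row lasts 1/8 s, in which the tool goes at most 62.5 mm and 10.7 degrees, less where a joint would pass 70% of its speed; a pose out of reach is approached as far as the arm can. A call is refused whole if a number of a shift passes 62.5 or a number of a turn 10.7, either way. A call with a gripper value outside its range is refused whole. The fingers move at their own pace and stop on an object; FORCE is the grip in N (left out, the last holds). Time passes only in rows, so rows that do not move let the fingers close, or fill a call up. It gives the time, the measured TCP pose, the force, the opening and the grip force at its end, in the units of the state.
- manip.sense(): the state, without advancing time (a new reading comes with each control period).
- manip.snapshot(name): name is "scene" or "top" or "wrist"; returns the picture (400x640x3 uint8, red, green, blue); there is no depth.
- manip.get_calibration(name): a dict with "K" (3x3 intrinsics, pixels), "rvec" (rotation vector, rad) and "tvec" (3), from world to camera coordinates, as OpenCV has them. Camera axes: x right, y down, z forward; pixel columns grow to the right and rows downward; lengths in m; the calibration is good to about 2 mm. A picture is of the moment at which its call begins: read the wrist's pose just before it. get_calibration takes no time and is no camera call; for the wrist camera it gives the pose at the moment of the call.
- manip.sign_off(): hands the job in; it is judged then, once.
The state is a dict: "t": time; "q": joint angles; "qd": joint speeds; "tau": joint torques, N m; "tcp_pos": TCP position; "tool_rot": TCP orientation; "force": force on the tool from outside, world axes, zero at the start; "ft_torque": the same for the moment, N m; "finger_gap": opening from 0.0 (shut) to 1.0 (fully open); "gripper_force": force on a finger pad.
Only numpy, scipy, OpenCV 4.12 (cv2) and the standard library are available. Lean on these libraries where they do the work, as an engineer would, in place of code of your own. Each camera call takes 0.05 s, during which the arm holds its last target. There are 200 camera calls.

TASK

Weigh the fired clay plaque that has the large hole: take it out of the wooden rack and hang it by its hole on the hook of the spring balance. Lower it slowly until the balance carries its whole weight before you let go, so that the hook hardly stirs as you release and is never pushed or pulled hard, then leave the plaque hanging still by itself; leave the other plaques and the rest of the table as they are.

Things in the scene. Friction and masses are not known exactly. Their poses are not given: they have to be found in the camera images.
- plaque: The plaque to weigh: fired-clay plate, 190 mm long (own x), 10 mm thick (y), 105 mm high (z), leaf relief on both faces, a large hole near its top edge. Origin: middle of the bottom edge. Weight 175 to 480 g, not known beforehand. It stands on its long edge in one of the rack's slots; the other slots hold an arched and a low plaque without holes, 76 or 152 mm away.
- plaque_hole (a point): Centre of the plaque's hole: mid-length, mid-thickness, 24 mm below the top edge, 81 mm above the bottom edge. The hole runs through along the plaque's y. It is 28 mm wide and 28 mm high: flat bottom, straight sides up to the centre, then a 90-degree pointed top with its apex 14 mm above the centre, under 10 mm of clay.
- rack: Fixed wooden rack, origin on the table at its middle. Two rails along its y (x = -45 and 45 mm, 240 mm long, top 22 mm up) with pairs of upright pegs, 8 mm thick, up to 76 mm above the table, leaving slots 13.5 mm wide at y = -76, 0 and 76 mm. Plaques stand on the rails, length along the rack's x (within 8 mm of its middle); the task plaque's top edge is 127 mm above the table.
- stand: Fixed clamp stand of the spring balance. Origin on the table straight below the hook. Upright rod 12 mm thick, 574 mm high, at own y = 170 mm; base plate 14 mm high, x -80 to 80, y -40 to 210 mm. The balance's tube, 28 mm thick, stands above the hook from 315 to 501 mm over the table, clamped rigidly under a cross rod at 520 mm, so the hook moves only up and down.
- hook_seat (a point): Lowest point of the hook's inside, where the load sits; 240 mm above the table unloaded, sinks with the hook. Axes as the stand's. Hook: 5 mm steel wire bent to a J in the y-z plane, half circle 20 mm wide inside, open upwards. Its shank is on the +y side (y = 12.5 mm, bending back to y = 0 at 22 to 38 mm above the seat, then straight up into the tube).
- hook (a joint): How far the balance's hook is pulled down, m: 0 unloaded at its upper stop, 0.120 at the lower stop. Spring 50 N/m after a preload of about 0.1 N, lightly damped (0.8 N s/m): 32 to 93 mm with the plaque; it bobs for a second or two if let go out of balance.
- arched_plaque: Bystander in the rack: fired plaque without a hole, 130 mm long, 10 mm thick, 104 mm high with an arched top; origin at the middle of its bottom edge.
- low_plaque: Bystander in the rack: fired plaque without a hole, 140 mm long, 10 mm thick, 80 mm high; origin at the middle of its bottom edge.
- knife: Bystander: kitchen knife lying on the table, 220 mm.
- test_block: Bystander: small grey block of dry clay, 45 x 35 x 24 mm, on the table between rack and stand.
- walnut_shell: Bystander: half a walnut shell, 38 mm wide, 18 mm high.
- stick: Bystander: wooden stick, 320 mm long, 18 mm thick, lying beyond the rack.
- glaze_jar: Bystander: closed jar, 60 mm wide, 80 mm high, far side of the table.
- cup: Bystander: white cup, 72 mm wide, 80 mm high, near the robot on its left.
- hook_tip (a point): End of the hook's free tip, on the -y side: 12.5 mm from the seat in y, 12.5 mm above it. A hole is brought over the tip from -y towards +y and lowered. A plaque hung properly has its length along the stand's x and its hole's centre about 12 mm below the seat.
There are look-alikes about, which are no part of the job. Leave any red look-alike of the plaque alone.

How it is judged:
On the way, in this order (a step that is already met when the one before it is completed fails the run):
1. the plaque is in the fingers, lifted clear of the rack (contact force between plaque and the fingers above 1 N and contact force between plaque and rack below 0.01 N and distance of plaque_hole from where it was at the start of the episode above 0.06 m), for 0.2 s.
2. with the plaque still in the fingers, the hook is through its hole and is pulled down by more than 20 mm (contact force between plaque and the fingers above 0.3 N and distance between plaque_hole and hook_seat below 0.02 m and value of joint hook above 0.02 m), for 0.2 s.
At the end, for the whole second after the job is handed in: The plaque hangs on the balance's hook by its hole (hole centre within 20 mm of the hook's seat), upright within 0.2 rad, the hook is pulled down by more than 20 mm and stands still (under 0.02 m/s), the plaque moves less than 0.04 m/s and 0.5 rad/s, and the fingers are off it (distance between plaque_hole and hook_seat below 0.02 m and value of joint hook above 0.02 m and velocity of joint hook between -0.02 and 0.02 m/s and linear speed of plaque below 0.04 m/s and angular speed of plaque below 0.5 rad/s and angle between plaque's own z axis and vertical below 0.2 rad and contact force between plaque and the fingers below 0.01 N); the robot touches nothing.
It fails at once if let go, the hook drops or jumps: faster than 0.05 m/s up or down with the fingers off the plaque (let go before the balance carried all of it, or after pulling it down too far) (contact force between plaque and the fingers below 0.01 N and (velocity of joint hook above 0.05 m/s or velocity of joint hook below -0.05 m/s)).
It fails at once if the hook is moved faster than 0.12 m/s up or down (velocity of joint hook above 0.12 m/s or velocity of joint hook below -0.12 m/s).
It fails at once if the hook is pulled hard: pulled down more than 110 mm, or the plaque pressed against it with more than 12 N (value of joint hook above 0.11 m or contact force between plaque and hook above 12 N).
It fails at once if another plaque in the rack is moved by more than 30 mm (distance of any of arched_plaque, low_plaque from where it was at the start of the episode above 0.03 m).
It fails at once if something else on the table is moved by more than 40 mm (distance of any of knife, test_block, walnut_shell, stick, glaze_jar, cup from where it was at the start of the episode above 0.04 m).
It also fails if it takes over 72 s, if anything falls off the work surface, if the arm or the gripper's body presses on something with over 40 N, if the wrist force passes 120 N, or if a joint passes its speed limit or range.

## Working session

There is one attempt and no reset: what is moved stays moved. The work goes in short steps, Python scripts to look and compute and a shell command to move; the robot and the scene stay as the last step left them, time stands still between calls to the robot, and variables do not carry over. Pictures are saved under pics/ and viewed, at most 10 in all, crops included, and the job is handed in when it is done.

```bash
mkdir -p pics; python3 - <<'E'
from station import manip
import cv2
for n in ("scene","top"):
    im=manip.snapshot(n); cv2.imwrite(f"pics/{n}0.png",im[:,:,::-1])
    c=manip.get_calibration(n); R=cv2.Rodrigues(c["rvec"])[0] if 'cv2' in dir() else 0
    import numpy as np
    print(n,np.round(c["K"],1).tolist(),(-R.T@np.array(c["tvec"]).reshape(3)).round(3),R.round(2).tolist())
s=manip.sense();print(s)
E
```

```text
scene [[425.0, 0.0, 323.1], [0.0, 425.0, 198.3], [0.0, 0.0, 1.0]] [ 1.258 -0.5    0.723] [[0.56, 0.83, -0.01], [0.45, -0.31, -0.84], [-0.7, 0.47, -0.55]]
top [[486.9, 0.0, 311.7], [0.0, 486.9, 190.1], [0.0, 0.0, 1.0]] [ 0.333 -0.046  1.438] [[-0.0, -1.0, -0.01], [-0.99, 0.0, -0.17], [0.17, 0.01, -0.99]]
{'t': 0.1, 'q': array([ 1.09852145e+00,  5.28355167e-01,  1.43381310e+00, -9.04809965e-07,
        1.18139990e+00, -1.78505852e-01]), 'qd': array([ 3.81868762e-04, -2.19794154e-03, -3.63981353e-03,  4.32960987e-04,
       -8.00448806e-05,  2.31223002e-03]), 'tau': array([-2.15105542e-04, -4.43306279e+01, -1.78586143e+01, -2.73510423e-04,
        3.84371640e-03,  1.16918289e-05]), 'tcp_pos': array([0.18061926, 0.59758118, 0.20153023]), 'tool_rot': array([ 1.46356665e-01,  9.89231394e-01, -9.36056104e-04, -3.15367408e-04]), 'force': array([ 0.12027254, -0.50033514,  0.30700462]), 'ft_torque': array([-0.07613468,  0.02111913,  0.02903105]), 'gripper_force': 0.0, 'finger_gap': 1.0027420320287248}
```

View pics/scene0.png

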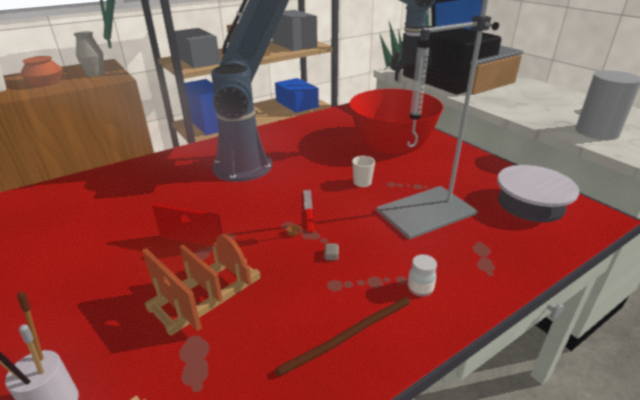

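View pics/top0.png

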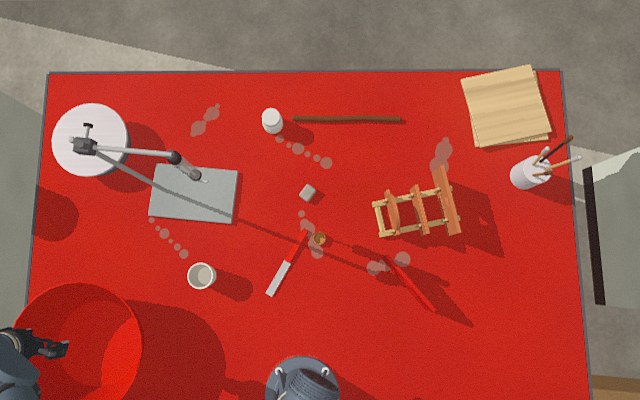

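The top view shows three plaques in the rack, at (392,212), (418,209) and (445,200). The long one at (445,200) is the likely target. The red look-alike is at about (410,283), and the stand's plate is at (195,195). In the scene view the candidates are (170,288), (200,270) and (232,255), with the red one at (188,225). The hook is at (413,145). I'll check the choice in a close crop and measure.

```bash
cat > h.py <<'E'
import numpy as np, cv2
from station import manip
def cam(n):
    c=manip.get_calibration(n); return np.array(c["K"]),cv2.Rodrigues(np.array(c["rvec"]))[0],np.array(c["tvec"]).reshape(3)
def ray(n,uv,cal=None):
    K,R,t=cal or cam(n); d=R.T@np.linalg.inv(K)@np.array([uv[0],uv[1],1.]); return -R.T@t,d
def onz(n,uv,z,cal=None):
    o,d=ray(n,uv,cal); return o+d*(z-o[2])/d[2]
def proj(n,p,cal=None):
    K,R,t=cal or cam(n); q=K@(R@np.array(p)+t); return q[:2]/q[2]
def tri(r1,r2):
    (a,d),(b,e)=r1,r2; s=np.linalg.lstsq(np.c_[d,-e],b-a,rcond=None)[0]; p,q=a+d*s[0],b+e*s[1]; return (p+q)/2,np.linalg.norm(p-q)
E
python3 - <<'E'
from h import *
t=cv2.imread("pics/top0.png"); s=cv2.imread("pics/scene0.png")
a=cv2.resize(s[215:345,130:280],None,fx=3.6,fy=3.6,interpolation=2)
b=cv2.resize(s[20:240,370:490],None,fx=2.1,fy=2.1,interpolation=2)
h=max(a.shape[0],b.shape[0]); o=np.zeros((h,a.shape[1]+b.shape[1],3),np.uint8); o[:a.shape[0],:a.shape[1]]=a;o[:b.shape[0],a.shape[1]:]=b
cv2.imwrite("pics/crop1.png",o); print(o.shape)
hsv=cv2.cvtColor(t,cv2.COLOR_BGR2HSV)
for p in [(440,180),(446,200),(453,225),(393,212),(418,205),(384,220),(195,195)]: print(p,hsv[p[1],p[0]])
# plaque mask
hh,S,V=cv2.split(hsv)
m=((hh>6)&(hh<20)&(S>110)&(S<230)&(V>120)).astype(np.uint8); m[:,:365]=0;m[:,475:]=0;m[:150]=0;m[250:]=0
n,l,st,c=cv2.connectedComponentsWithStats(m)
for i in range(1,n):
    if st[i,4]>40:
        r=cv2.minAreaRect(np.argwhere(l==i)[:,::-1].astype(np.float32)); print(st[i],r)
g=((S<70)&(V>90)).astype(np.uint8); g[:,:140]=0;g[:,245:]=0;g[:160]=0;g[230:]=0
n,l,st,c=cv2.connectedComponentsWithStats(g); i=1+st[1:,4].argmax()
r=cv2.minAreaRect(np.argwhere(l==i)[:,::-1].astype(np.float32)); print(r)
for q in cv2.boxPoints(r): print(q,onz("top",q,.014).round(3))
print("hook", onz("scene",(413,146),.2375).round(3), "tubebottom",onz("scene",(417,118),.315).round(3))
E
```

```text
(468, 792, 3)
(440, 180) [ 10 162 186]
(446, 200) [ 11 162 206]
(453, 225) [  9 162 184]
(393, 212) [ 11 168 187]
(418, 205) [ 10 157 187]
(384, 220) [  0 214 148]
(195, 195) [ 68   6 170]
[ 371  163   90   74 2349] ((416.1693115234375, 209.34072875976562), (71.73323059082031, 81.83250427246094), 70.70995330810547)
((187.11387634277344, 189.86138916015625), (96.71761322021484, 58.40868377685547), 5.710593223571777)
[136.08911 214.10892] [0.506 0.491 0.014]
[141.901   155.99011] [0.683 0.484 0.014]
[238.13864 165.61386] [0.652 0.192 0.014]
[232.32675 223.73267] [0.477 0.205 0.014]
hook [0.568 0.244 0.238] tubebottom [0.57  0.244 0.315]
```

View pics/crop1.png

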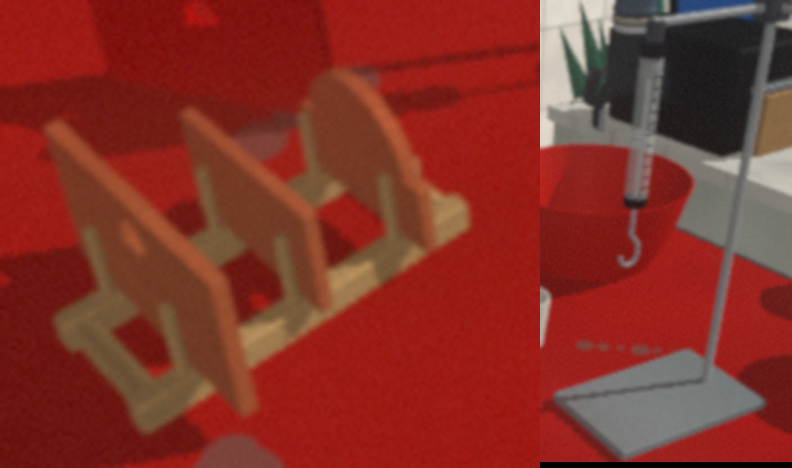

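The crop confirms it: the left plaque has the hole, at crop (133,237), which is scene (167,281). The middle one is low and the right one arched, neither with a hole. The hook's J is at crop (628,262), and its tip opens towards the left (-y).

```bash
python3 - <<'E'
from h import *
C=lambda x,y:(370+(x-540)/2.1,20+y/2.1); A=lambda x,y:(130+x/3.6,215+y/3.6)
P=[onz("scene",C(*p),.014) for p in [(555,396),(627,455),(765,402),(688,350)]]
print(np.round(P,3).tolist()); 
for i in range(4):
    d=P[(i+1)%4]-P[i]; print(np.linalg.norm(d[:2]).round(3),np.degrees(np.arctan2(d[1],d[0])).round(1))
print("tubeB",onz("scene",C(633,207),.315).round(3),"rodbase",onz("scene",C(709,380),.014).round(3),"hookbottom",onz("scene",C(628,267),.235).round(3))
print("plq ends",[onz("scene",A(*p),.127).round(3) for p in [(55,125),(220,280)]],"hole",onz("scene",A(133,237),.103).round(3))
t=cv2.imread("pics/top0.png"); hh,S,V=cv2.split(cv2.cvtColor(t,cv2.COLOR_BGR2HSV))
pts=[]
for v in range(160,242,4):
    row=[(u,int(hh[v,u]),int(V[v,u])) for u in range(425,470) if 6<=hh[v,u]<=13 and 130<S[v,u]<195]
    if row: print(v,row[0][0],row[-1][0],[r[2] for r in row])
cv2.imwrite("pics/crop2.png",cv2.resize(t[150:250,360:480],None,fx=5,fy=5,interpolation=2))
E
```

```text
[[0.491, 0.207, 0.014], [0.645, 0.196, 0.014], [0.668, 0.435, 0.014], [0.512, 0.451, 0.014]]
0.155 -4.0
0.241 84.7
0.157 174.1
0.246 -94.7
tubeB [0.569 0.236 0.315] rodbase [0.586 0.414 0.014] hookbottom [0.567 0.241 0.235]
plq ends [array([ 0.447, -0.423,  0.127]), array([ 0.629, -0.385,  0.127])] hole [ 0.542 -0.41   0.103]
160 437 437 [168]
164 442 443 [175, 185]
168 436 444 [170, 179, 185, 188, 185, 202, 203, 206, 198]
172 432 445 [181, 187, 185, 187, 184, 186, 184, 185, 188, 183, 198, 202, 207, 199]
176 432 446 [188, 186, 187, 188, 184, 184, 184, 187, 189, 187, 183, 199, 202, 202, 202]
180 433 447 [191, 185, 184, 185, 187, 184, 185, 186, 187, 182, 181, 199, 200, 204, 200]
184 434 448 [191, 185, 183, 219, 192, 183, 187, 184, 190, 186, 185, 198, 206, 209, 206]
188 435 452 [200, 190, 186, 192, 185, 187, 184, 202, 208, 210, 206, 147]
192 437 451 [125, 149, 197, 191, 189, 186, 189, 189, 185, 185, 202, 205, 204, 211, 156]
196 427 452 [144, 134, 187, 186, 218, 184, 187, 188, 195, 185, 176, 191, 200, 207, 210, 212, 165]
200 439 453 [127, 163, 223, 192, 184, 186, 201, 206, 208, 186, 197, 203, 206, 210, 165]
204 440 454 [122, 164, 212, 188, 184, 186, 199, 199, 193, 189, 196, 204, 207, 212, 173]
208 441 455 [121, 165, 188, 199, 188, 185, 186, 185, 186, 185, 194, 201, 204, 208, 177]
212 442 456 [129, 115, 213, 206, 188, 187, 188, 183, 189, 185, 194, 204, 203, 212, 172]
216 425 459 [222, 125, 164, 215, 199, 188, 187, 190, 189, 188, 182, 193, 204, 206, 210, 158]
220 425 460 [202, 218, 151, 159, 152, 167, 188, 189, 186, 187, 184, 194, 202, 206, 208, 178, 155]
224 425 459 [207, 202, 205, 156, 150, 138, 126, 121, 193, 187, 189, 191, 188, 188, 184, 185, 196, 205, 204, 209, 180]
228 425 460 [217, 212, 202, 202, 126, 116, 187, 192, 189, 188, 186, 187, 188, 184, 195, 205, 209, 212, 181]
232 425 460 [185, 218, 213, 207, 190, 127, 168, 191, 190, 191, 189, 191, 189, 191, 187, 184, 198, 195, 191]
```

View pics/crop2.png

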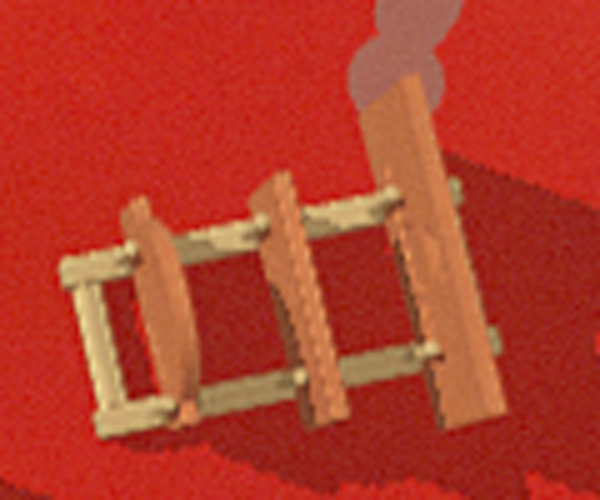

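The crop shows the hole plaque's top edge as a bright strip, from crop (412,73) to (500,411).

```bash
python3 - <<'E'
from h import *
a,b=[onz("top",p,.127) for p in [(442.,164.6),(459.2,232.3)]]
print(a.round(4),b.round(4),(a+b)/2,np.linalg.norm(a-b),np.degrees(np.arctan2((a-b)[1],(a-b)[0])))
# hook in top view, tube bottom / knob
for z,uv in [(.235,(205,182))]: print(onz("top",uv,z))
print("proj hook into top",proj("top",(.567,.243,.24)),"tubetop",proj("top",(.567,.243,.5)))
s=manip.sense(); from scipy.spatial.transform import Rotation as Ro
print(Ro.from_quat(s["tool_rot"]).as_matrix().round(3).tolist())
E
```

```text
[ 0.6264 -0.3878  0.127 ] [ 0.4404 -0.4251  0.127 ] [ 0.53340269 -0.40647727  0.127     ] 0.18971349424252607 11.33148443051703
[0.56021235 0.23790894 0.235     ]
proj hook into top [202.61959741 178.9875494 ] tubetop [172.02727236 154.04257862]
[[-0.957, 0.29, -0.001], [0.29, 0.957, -0.002], [0.0, -0.002, -1.0]]
```

```bash
python3 -m handwheel '[[30,-50,0,0,0,2.8,1],[30,-50,0,0,0,2.8,1],[30,-50,0,0,0,2.8,1],[30,-50,0,0,0,2.8,1],[30,-50,0,0,0,2.9,1],[30,-50,0,0,0,2.9,1],[30,-50,0,0,0,2.9,1],[30,-50,0,0,0,2.9,1],[4,-56,0,0,0,2.8,1],[4,-56,0,0,0,2.8,1]]' && python3 -m handwheel '[[4,-56,0,0,0,0,1],[4,-56,0,0,0,0,1],[4,-56,0,0,0,0,1],[4,-56,0,0,0,0,1],[4,-56,0,0,0,0,1],[4,-56,0,0,0,0,1],[4,-56,0,0,0,0,1],[4,-56,0,0,0,0,1],[4,-56,0,0,0,0,1],[0,0,0,0,0,0,1]]'
python3 - <<'E'
from h import *
from scipy.spatial.transform import Rotation as Ro
s=manip.sense(); M=Ro.from_quat(s["tool_rot"]).as_matrix(); print(s["tcp_pos"],s["q"].round(2),np.degrees(np.arctan2(M[1,1],M[0,1])),M[:,2].round(3))
cal=cam("wrist"); im=manip.snapshot("wrist"); cv2.imwrite("pics/w1.png",im[:,:,::-1])
c,sn=np.cos(np.radians(11.5)),np.sin(np.radians(11.5))
for d in (-.095,0,.095): print(d,proj("wrist",(.535+d*c,-.405+d*sn,.127),cal))
print(-cal[1].T@cal[2])
E
```

```text
t: 1.35
tcp_pos: [0.4291, 0.0843, 0.2022]
tool_rot: [-0.102, 0.995, -0.0, -0.0]
force: [0.8, -0.7, 0.2]
finger_gap: 1.002
gripper_force: 0.0
t: 2.6
tcp_pos: [0.4647, -0.4224, 0.2017]
tool_rot: [-0.099, 0.995, -0.001, 0.0]
force: [-0.5, 0.2, -0.0]
finger_gap: 1.0
gripper_force: 0.0
[ 0.46471287 -0.4224206   0.20165912] [-0.92  0.53  1.43 -0.    1.18 -2.68] 101.3252265236201 [ 0.001 -0.002 -1.   ]
-0.095 [324.46895211 170.71529162]
0 [324.44407733 280.19026782]
0.095 [324.42398007 368.63919989]
[ 0.38527926 -0.43798083  0.37277623]
```

View pics/w1.png

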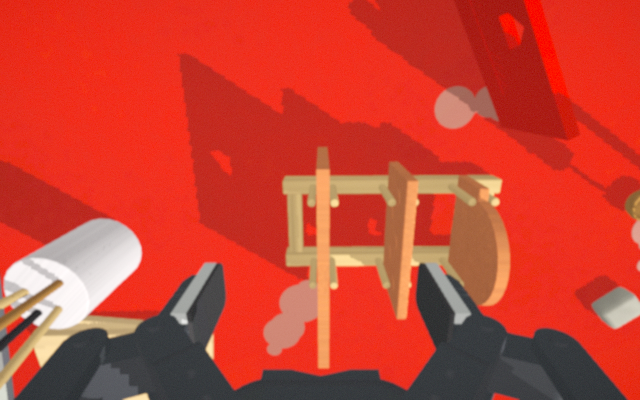

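The wrist picture shows the hole plaque's top edge running from (323,168) to (323,367), against a prediction of (324,171) to (324,369). The fit is within about 1 mm, so I'll go down and grip.

```bash
python3 -m handwheel '[[0,2,-38,0,0,0,1],[0,0,-38,0,0,0,1],[0,0,-38,0,0,0,1],[0,0,0,0,0,0,1],[0,0,0,0,0,0,0],[0,0,0,0,0,0,0],[0,0,0,0,0,0,0],[0,0,0,0,0,0,0],[0,0,0,0,0,0,0],[0,0,0,0,0,0,0]]' 100
```

```text
t: 3.9
tcp_pos: [0.4654, -0.4172, 0.0896]
tool_rot: [-0.101, 0.995, -0.002, 0.001]
force: [-1.2, -1.1, 6.3]
finger_gap: 0.075
gripper_force: 100.0
```

```bash
python3 -m handwheel '[[0,0,4,0,0,0,0],[0,0,8,0,0,0,0],[0,0,14,0,0,0,0],[0,0,16,0,0,0,0],[0,0,16,0,0,0,0],[0,0,16,0,0,0,0],[0,0,16,0,0,0,0],[0,0,10,0,0,0,0],[0,0,0,0,0,0,0],[0,0,0,0,0,0,0]]' 100
python3 - <<'E'
from h import *
s=manip.sense(); print(s["tcp_pos"],s["force"],s["ft_torque"])
cal=cam("scene"); im=manip.snapshot("scene"); cv2.imwrite("pics/s2.png",cv2.resize(im[150:330,100:300,::-1],None,fx=3,fy=3))
E
```

```text
t: 5.15
tcp_pos: [0.4645, -0.4152, 0.1878]
tool_rot: [-0.101, 0.995, 0.001, -0.0]
force: [-0.4, -0.2, -4.1]
finger_gap: 0.075
gripper_force: 98.6
[ 0.46452158 -0.41522644  0.18775778] [-0.41131983 -0.24958425 -4.14117283] [-0.03516853  0.36444134 -0.00799335]
```

View pics/s2.png

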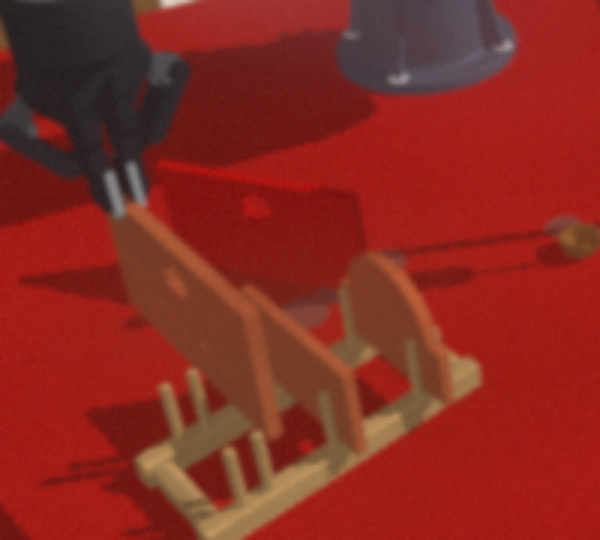

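The plaque hangs level in the fingers at about 4.1 N, clear of the rack, and its hole is visible at crop (176,281). I'll carry it to just in front of the hook.

```bash
python3 -m handwheel '[[0,0,21,0,0,0,0],[0,0,22,0,0,0,0],[2,20,0,0,0,-1.6,0],[2,35,0,0,0,-1.6,0],[2,45,0,0,0,-1.6,0],[2,50,0,0,0,-1.6,0],[2,50,0,0,0,-1.6,0],[2,50,0,0,0,-1.6,0],[2,50,0,0,0,-1.6,0],[2,50,0,0,0,-1.6,0]]' 100 && python3 -m handwheel '[[2,50,0,0,0,-1,0],[2,50,0,0,0,-1,0],[2,45,0,0,0,-1,0],[2,40,0,0,0,-0.5,0],[2,30,0,0,0,0,0],[1,20,0,0,0,0,0],[0,12,0,0,0,0,0],[0,6,0,0,0,0,0],[0,0,0,0,0,0,0],[0,0,0,0,0,0,0]]' 100
python3 - <<'E'
from h import *
s=manip.sense(); print(s["tcp_pos"],s["force"])
im=manip.snapshot("scene"); cv2.imwrite("pics/s3.png",cv2.resize(im[70:230,320:500,::-1],None,fx=4,fy=3.7,interpolation=2))
T=s["tcp_pos"]; print(proj("scene",T+[.0703,-.0062,.0135]), proj("scene",(.567,.242,.24)))
E
```

```text
t: 6.45
tcp_pos: [0.4804, -0.0639, 0.2309]
tool_rot: [0.012, 1.0, 0.001, -0.001]
force: [1.3, -0.4, -5.0]
finger_gap: 0.078
gripper_force: 98.6
t: 7.7
tcp_pos: [0.4919, 0.1865, 0.2313]
tool_rot: [0.042, 0.999, -0.0, -0.0]
force: [-0.5, -0.5, -4.1]
finger_gap: 0.069
gripper_force: 98.6
[0.49190748 0.18653017 0.2313495 ] [-0.4881397  -0.5358627  -4.10719942]
[393.23568629 149.05227587] [412.36825321 145.25542938]
```

View pics/s3.png

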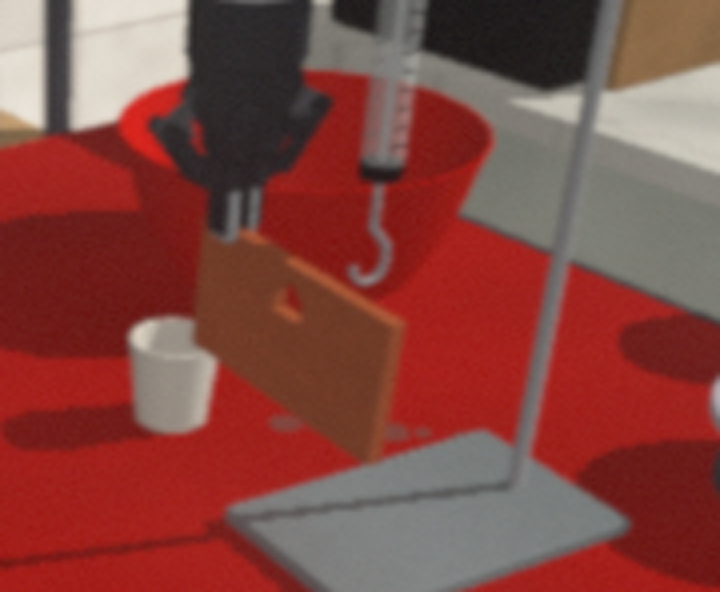

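The plaque is in front of the hook and upright. Its hole is at crop (288,302), scene (392,151.6), and the hook's bottom is at crop (367,285), scene (412,147). I'll take a wrist view and finer scene numbers.

```bash
python3 - <<'E'
from h import *
s=manip.sense(); T=s["tcp_pos"]
cal=cam("wrist"); im=manip.snapshot("wrist"); cv2.imwrite("pics/w3.png",im[:,:,::-1])
S=im=manip.snapshot("scene"); 
th=np.radians(-5); X=np.array([np.cos(th),np.sin(th),0]); Y=np.array([-np.sin(th),np.cos(th),0]); Z=np.array([0,0,1.])
h=T+.0705*X+.0135*Z
for n,p in dict(nearTop=h-.095*X+.024*Z,farTop=h+.095*X+.024*Z,hook=np.array([.567,.242,.24]),tip=np.array([.567,.242,.2525])-.0125*Y).items(): print(n,"wrist",proj("wrist",p,cal).round(1),"scene",proj("scene",p).round(1))
for n,dx,dz in [("apex",0,.014),("botL",-.014,-.014),("botR",.014,-.014),("L",-.014,0),("R",.014,0)]: print(n,"scene",proj("scene",h-.005*Y+dx*X+dz*Z).round(1))
for n,dx,dz in [("FT",.095,.024),("FB",.095,-.081),("NB",-.095,-.081)]: print(n,"scene",proj("scene",h-.005*Y+dx*X+dz*Z).round(1))
hsv=cv2.cvtColor(S,cv2.COLOR_RGB2HSV); 
print("hue"); print(hsv[143:161,384:402,0]); print(hsv[143:161,384:402,1])
big=cv2.resize(S[120:200,360:430,::-1],None,fx=7,fy=7,interpolation=2); cv2.imwrite("pics/s4.png",big)
a=cv2.imread("pics/w3.png"); b=np.zeros((560,640+490-330,3),np.uint8)
b[:400,:480]=a[:,80:560]; b[:560,480:]=big[:, :320]; cv2.imwrite("pics/c4.png",b)
E
```

```text
nearTop wrist [320.7 226.2] scene [372.1 126.8]
farTop wrist [319.6 511.8] scene [419.2 155.7]
hook wrist [421.9 351.6] scene [412.4 145.3]
tip wrist [406.4 367.9] scene [409.  141.9]
apex scene [392.1 144.4]
botL scene [387.8 152.3]
botR scene [394.6 156.7]
L scene [388.3 147.3]
R scene [395.1 151.7]
FT scene [417.5 156.2]
FB scene [412.6 194.6]
NB scene [368.5 162.5]
hue
[[8 8 8 9 8 8 8 8 9 8 8 9 9 9 8 7 5 4]
 [8 9 8 9 8 8 8 8 9 8 9 8 8 9 9 8 8 6]
 [7 8 8 8 9 8 9 8 8 7 9 8 8 9 8 8 8 8]
 [8 8 9 8 9 8 8 8 7 8 8 9 8 9 8 9 9 8]
 [8 9 8 8 8 9 8 6 4 5 7 9 9 9 8 8 8 9]
 [8 9 8 8 9 8 8 6 3 4 6 8 8 7 9 8 9 9]
 [8 9 9 7 8 8 8 6 3 3 6 9 8 9 9 8 8 8]
 [8 8 7 9 8 8 8 6 3 1 4 7 8 8 8 8 9 9]
 [8 9 9 8 8 8 8 5 3 2 3 6 7 8 8 9 8 8]
 [9 8 8 9 8 8 8 7 4 3 3 5 8 8 9 9 9 9]
 [7 8 8 9 8 8 9 8 7 5 3 6 8 9 8 9 8 8]
 [7 7 9 9 9 9 9 9 8 8 7 7 7 8 8 8 8 9]
 [8 8 8 8 8 8 9 9 9 8 8 7 7 8 8 7 8 8]
 [8 8 8 8 8 8 8 8 8 9 8 7 8 7 7 9 8 8]
 [8 8 7 9 8 8 8 8 8 8 9 8 8 8 7 8 8 8]
 [8 8 8 8 8 8 8 8 9 9 8 8 8 8 8 8 8 9]
 [9 8 9 8 9 8 8 8 9 8 9 8 8 8 8 8 8 8]
 [8 8 8 8 8 8 8 9 8 9 8 8 9 8 8 9 8 9]]
[[164 168 157 168 165
[... 629 characters left out ...]
166 165 163 166 167 165]
 [172 167 167 172 170 173 173 185 194 205 194 184 173 162 167 167 168 167]
 [160 168 161 169 169 172 170 175 184 195 191 183 176 168 169 168 161 167]
 [159 163 165 163 172 166 176 173 172 179 182 178 174 170 162 165 169 167]
 [167 164 165 165 165 170 172 168 172 171 172 173 163 168 163 166 159 162]
 [166 164 168 164 171 165 160 168 166 169 171 167 166 163 167 168 160 164]
 [163 166 161 172 168 162 167 169 169 165 172 164 162 166 165 165 165 168]
 [165 163 163 165 166 170 163 166 166 168 166 165 165 164 167 164 162 167]
 [169 161 166 165 165 162 165 162 170 165 168 167 164 162 157 162 165 161]
 [167 165 169 165 164 165 163 165 165 168 160 163 171 162 160 161 168 165]]
```

View pics/c4.png

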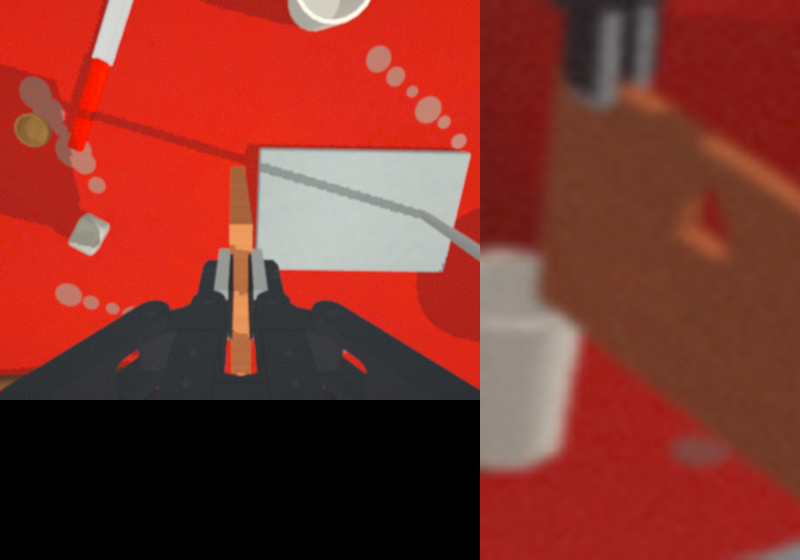

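The hole is where predicted to within 1 px (apex seen at (392.4,146.4), bottom right at (394.9,156.6)), and the wrist view shows the near end within 1.5 mm. I'll bring it up to the tip.

```bash
python3 -m handwheel '[[1,6,1.5,0,0,0,0],[1,8,0,0,0,0,0],[1,8,0,0,0,0,0],[1,6,0,0,0,0,0],[1,5,0,0,0,0,0],[0,3,0,0,0,0,0],[0,2,0,0,0,0,0],[0,0,0,0,0,0,0],[0,0,0,0,0,0,0],[0,0,0,0,0,0,0]]' 100
python3 - <<'E'
from h import *
s=manip.sense(); T=s["tcp_pos"]; print(T,s["force"],s["ft_torque"])
S=manip.snapshot("scene"); cv2.imwrite("pics/s5.png",cv2.resize(S[100:180,365:440,::-1],None,fx=7,fy=7,interpolation=2))
print(proj("scene",(.568,.2415,.24)),proj("scene",(.568,.2415,.315)))
E
```

```text
t: 9.1
tcp_pos: [0.497, 0.2251, 0.2329]
tool_rot: [0.041, 0.999, -0.0, 0.0]
force: [0.2, -0.1, -4.3]
finger_gap: 0.078
gripper_force: 98.6
[0.49697244 0.22505307 0.23292564] [ 0.19277616 -0.06147601 -4.34442009] [ 0.09758465  0.34344373 -0.00558668]
[412.50189934 145.44585477] [415.77453721 117.93291681]
```

View pics/s5.png

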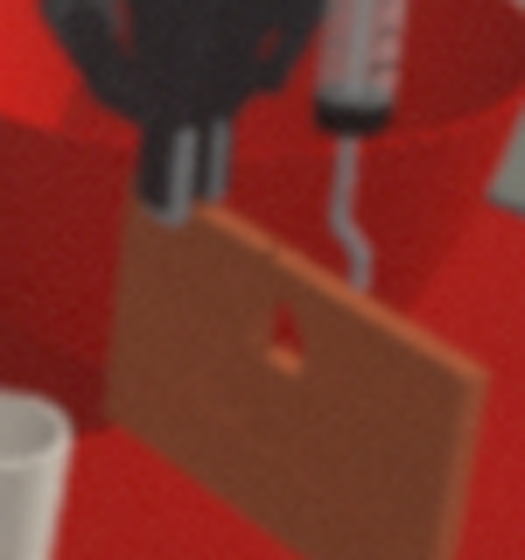

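The tip is hidden behind the clay. The hole is at crop (285,340), with its apex at (287,300), and the straight shank is at crop column 345. I'll check the remaining shift by image residuals.

```bash
python3 - <<'E'
from h import *
T=manip.sense()["tcp_pos"]
th=np.radians(-5); X=np.array([np.cos(th),np.sin(th),0]); Y=np.array([-np.sin(th),np.cos(th),0]); Z=np.array([0,0,1.])
h=T+.0705*X+.0135*Z; print(h)
q=lambda p:((p-[365,100]+.5)*7-.5).round(0)
for n,dx,dz in [("apex",0,.014),("botL",-.014,-.014),("botR",.014,-.014),("FT",.095,.024)]: print(n,q(proj("scene",h-.005*Y+dx*X+dz*Z)))
for H in [(.568,.2415,0),(.567,.239,0),(.566,.237,0)]:
    H=np.array(H); print([q(proj("scene",H+Z*z+y*Y)) for z,y in [(.315,0),(.297,0),(.278,0),(.262,.0125)]])
E
```

```text
[0.567209   0.21892868 0.24643489]
apex [283. 288.]
botL [252. 343.]
botR [300. 373.]
FT [465. 367.]
[array([358., 129.]), array([353., 176.]), array([347., 225.]), array([369., 259.])]
[array([351., 129.]), array([346., 177.]), array([340., 226.]), array([362., 260.])]
[array([345., 130.]), array([340., 177.]), array([334., 226.]), array([356., 260.])]
```

```bash
python3 -m handwheel '[[0,0,1.5,0,0,0,0],[0,2,0,0,0,0,0],[0,3,0,0,0,0,0],[0,3,0,0,0,0,0],[0,3,0,0,0,0,0],[0,3,0,0,0,0,0],[0,2,0,0,0,0,0],[0,2,0,0,0,0,0],[0,0,0,0,0,0,0],[0,0,0,0,0,0,0]]' 100
python3 - <<'E'
from h import *
s=manip.sense(); T=s["tcp_pos"]; print(T,s["force"],s["ft_torque"])
S=manip.snapshot("scene"); cv2.imwrite("pics/s6.png",cv2.resize(S[90:170,380:455,::-1],None,fx=7,fy=7,interpolation=2))
E
```

```text
t: 10.4
tcp_pos: [0.4969, 0.2431, 0.2344]
tool_rot: [0.041, 0.999, -0.0, -0.0]
force: [-0.1, -0.1, -4.3]
finger_gap: 0.079
gripper_force: 98.6
[0.49694283 0.24312607 0.23439378] [-0.09199081 -0.08999249 -4.32249615] [0.01680455 0.32571562 0.02755697]
```

```bash
python3 -m handwheel '[[0,0,-2,0,0,0,0],[0,0,-3,0,0,0,0],[0,0.5,-3,0,0,0,0],[0,0.5,-3,0,0,0,0],[0,0.5,-3,0,0,0,0],[0,0.5,-3,0,0,0,0],[0,0,-2,0,0,0,0],[0,0,0,0,0,0,0],[0,0,0,0,0,0,0],[0,0,0,0,0,0,0]]' 100
python3 -c "
from station import manip
s=manip.sense(); print(s['tcp_pos'],s['force'],s['ft_torque'])"
```

```text
t: 11.7
tcp_pos: [0.4969, 0.2452, 0.2155]
tool_rot: [0.041, 0.999, 0.0, 0.0]
force: [-1.2, 0.1, -3.7]
finger_gap: 0.075
gripper_force: 98.7
[0.49693391 0.24523976 0.21551118] [-1.20006927  0.08583975 -3.6902678 ] [ 0.05900551  0.37734306 -0.0085309 ]
```

```bash
python3 -m handwheel '[[0,0,-3,0,0,0,0],[0,0,-3,0,0,0,0],[0,0,-3,0,0,0,0],[0,0,-3,0,0,0,0],[0,0,-3,0,0,0,0],[0,0,-3,0,0,0,0],[0,0,-2,0,0,0,0],[0,0,0,0,0,0,0],[0,0,0,0,0,0,0],[0,0,0,0,0,0,0]]' 100
python3 - <<'E'
from h import *
s=manip.sense(); print(s['tcp_pos'],s['force'],s['ft_torque'])
S=manip.snapshot("scene"); cv2.imwrite("pics/s7.png",cv2.resize(S[90:190,370:470,::-1],None,fx=6,fy=6,interpolation=2))
E
```

```text
t: 12.95
tcp_pos: [0.497, 0.2452, 0.1955]
tool_rot: [0.041, 0.999, 0.0, 0.0]
force: [-1.2, 0.2, -3.1]
finger_gap: 0.077
gripper_force: 98.8
[0.4969731  0.24522042 0.19550388] [-1.22604196  0.21622281 -3.06920815] [0.06838598 0.36396344 0.06011847]
```

View pics/s7.png

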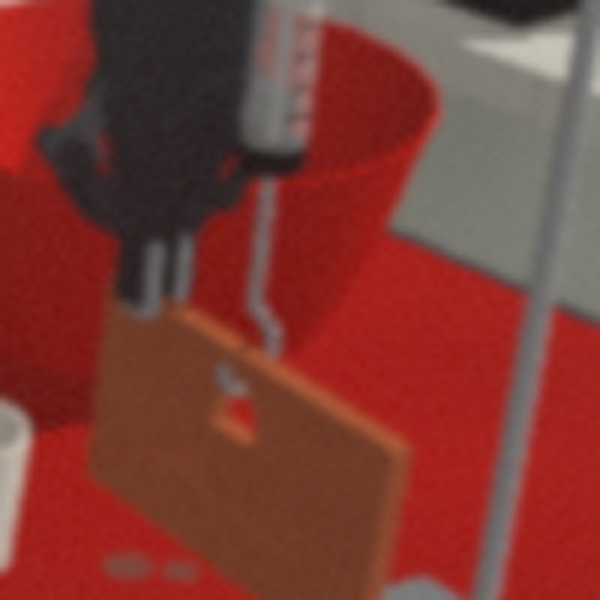

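The hook's tip is through the hole at crop (230,375) and the hook is being pulled down. The force of -1.2 N in x says the wire bears on one slope of the hole's top, so the plaque sits slightly too far in +x. I'll shift it in -x while lowering and average the force.

```bash
cat > f.py <<'E'
from h import *
import sys
F=[];Q=[];P=[]
for i in range(int(sys.argv[1])):
    manip.snapshot("top"); s=manip.sense(); F.append(s["force"]);Q.append(s["ft_torque"]);P.append(s["tcp_pos"])
print(s["t"],np.mean(P,0).round(4),"F",np.mean(F,0).round(3),"sd",np.std(F,0).round(2),"M",np.mean(Q,0).round(4))
E
python3 f.py 8; python3 -m handwheel '[[-0.5,0,-2,0,0,0,0],[-0.5,0,-3,0,0,0,0],[-0.5,0,-3,0,0,0,0],[-0.5,0,-3,0,0,0,0],[0,0,-3,0,0,0,0],[0,0,-3,0,0,0,0],[0,0,-2,0,0,0,0],[0,0,-1,0,0,0,0],[0,0,0,0,0,0,0],[0,0,0,0,0,0,0]]' 100;python3 f.py 8
```

```text
13.4 [0.497  0.2452 0.1955] F [-1.075  0.637 -3.016] sd [0.48 0.7  0.25] M [0.1162 0.361  0.026 ]
t: 14.65
tcp_pos: [0.4949, 0.2452, 0.1755]
tool_rot: [0.041, 0.999, 0.0, -0.0]
force: [-1.1, 0.4, -2.3]
finger_gap: 0.073
gripper_force: 98.9
15.05 [0.4949 0.2452 0.1755] F [-1.083  0.981 -2.374] sd [0.42 0.3  0.45] M [0.2247 0.332  0.0741]
```

```bash
python3 -m handwheel '[[-0.5,0.5,0,0,0,0,0],[-0.5,0.5,0,0,0,0,0],[-0.5,0.5,-1,0,0,0,0],[-0.5,0,-2,0,0,0,0],[0,0,-2,0,0,0,0],[0,0,-2,0,0,0,0],[0,0,-2,0,0,0,0],[0,0,-1,0,0,0,0],[0,0,0,0,0,0,0],[0,0,0,0,0,0,0]]' 100;python3 f.py 16
```

```text
t: 16.3
tcp_pos: [0.4931, 0.2467, 0.1655]
tool_rot: [0.041, 0.999, 0.0, 0.0]
force: [-0.1, 1.2, -1.8]
finger_gap: 0.074
gripper_force: 99.0
17.1 [0.4931 0.2467 0.1655] F [ 0.165  0.942 -1.859] sd [0.55 0.49 0.61] M [0.1597 0.1059 0.0607]
```

```bash
python3 -m handwheel '[[0,0.5,0,0,0,0,0],[0,0.5,0,0,0,0,0],[0,0.5,-1,0,0,0,0],[0,0.5,-2,0,0,0,0],[0,0,-2,0,0,0,0],[0,0,-2,0,0,0,0],[0,0,-2,0,0,0,0],[0,0,-1,0,0,0,0],[0,0,0,0,0,0,0],[0,0,0,0,0,0,0]]' 100;python3 f.py 16
```

```text
t: 18.35
tcp_pos: [0.493, 0.2486, 0.1555]
tool_rot: [0.041, 0.999, -0.0, 0.0]
force: [0.8, -4.3, -2.4]
finger_gap: 0.07
gripper_force: 99.1
19.15 [0.493  0.2487 0.1554] F [ 0.808 -4.099 -1.507] sd [0.34 0.35 0.44] M [-0.6846 -0.0622 -0.2719]
```

```bash
python3 -m handwheel '[[0.2,-0.5,0,0,0,0,0],[0.2,-0.5,0,0,0,0,0],[0.1,0,-1,0,0,0,0],[0,0,-2,0,0,0,0],[0,0,-2,0,0,0,0],[0,0,-2,0,0,0,0],[0,0,-2,0,0,0,0],[0,0,-1,0,0,0,0],[0,0,0,0,0,0,0],[0,0,0,0,0,0,0]]' 100;python3 f.py 16
```

```text
t: 20.4
tcp_pos: [0.4931, 0.2477, 0.1454]
tool_rot: [0.041, 0.999, 0.0, -0.0]
force: [-2.0, 0.5, -0.6]
finger_gap: 0.076
gripper_force: 99.1
21.2 [0.4931 0.2477 0.1454] F [-2.866  0.141 -1.096] sd [0.46 0.46 0.43] M [ 0.038   0.592  -0.0069]
```

```bash
python3 -m handwheel '[[-0.2,0,0,0,0,0,0],[-0.2,0,0,0,0,0,0],[0,0,-1,0,0,0,0],[0,0,-2,0,0,0,0],[0,0,-2,0,0,0,0],[0,0,-2,0,0,0,0],[0,0,-2,0,0,0,0],[0,0,-1,0,0,0,0],[0,0,0,0,0,0,0],[0,0,0,0,0,0,0]]' 100;python3 f.py 20
```

```text
t: 22.45
tcp_pos: [0.4931, 0.2477, 0.1355]
tool_rot: [0.041, 0.999, 0.0, 0.0]
force: [-3.6, -0.1, -0.0]
finger_gap: 0.076
gripper_force: 99.2
23.45 [0.4931 0.2477 0.1354] F [-2.72  -0.061 -0.617] sd [0.53 0.46 0.52] M [ 0.0177  0.5221 -0.0134]
```

```bash
python3 -m handwheel '[[-0.3,0,0,0,0,0,0],[-0.3,0,0,0,0,0,0],[-0.2,0,-1,0,0,0,0],[0,0,-1,0,0,0,0],[0,0,-1,0,0,0,0],[0,0,-1,0,0,0,0],[0,0,-1,0,0,0,0],[0,0,-1,0,0,0,0],[0,0,0,0,0,0,0],[0,0,0,0,0,0,0]]' 100;python3 f.py 24
```

```text
t: 24.7
tcp_pos: [0.4929, 0.2478, 0.1296]
tool_rot: [0.041, 0.999, 0.0, 0.001]
force: [1.8, -0.3, -0.7]
finger_gap: 0.076
gripper_force: 99.2
25.9 [0.4928 0.2478 0.1296] F [ 3.494 -0.69  -0.081] sd [1.16 0.64 0.37] M [-0.1028 -0.6167 -0.0339]
```

```bash
python3 -m handwheel '[[0.2,0,0,0,0,0,0],[0.2,0,0,0,0,0,0],[0,0,0,0,0,0,0],[0,0,0,0,0,0,0],[0,0,0,0,0,0,0],[0,0,-1,0,0,0,0],[0,0,-1,0,0,0,0],[0,0,0,0,0,0,0],[0,0,0,0,0,0,0],[0,0,0,0,0,0,0]]' 100;python3 f.py 30
```

```text
t: 27.15
tcp_pos: [0.4927, 0.2477, 0.1274]
tool_rot: [0.041, 0.999, 0.0, 0.0]
force: [4.6, -1.1, -0.1]
finger_gap: 0.076
gripper_force: 99.2
28.65 [0.4927 0.2477 0.1274] F [ 5.14  -0.752 -0.044] sd [0.41 0.54 0.35] M [-0.0776 -0.8766 -0.0212]
```

```bash
python3 -m handwheel '[[0.3,0.1,0,0,0,0,0],[0.2,0,0,0,0,0,0],[0,0,0,0,0,0,0],[0,0,0,0,0,0,0],[0,0,0,0,0,0,0],[0,0,0,0,0,0,0],[0,0,0,0,0,0,0],[0,0,0,0,0,0,0],[0,0,0,0,0,0,0],[0,0,0,0,0,0,0]]' 100;python3 f.py 20
```

```text
t: 29.9
tcp_pos: [0.4928, 0.2478, 0.1273]
tool_rot: [0.041, 0.999, -0.0, -0.0]
force: [2.1, -1.0, 1.4]
finger_gap: 0.074
gripper_force: 99.2
30.9 [0.4928 0.2478 0.1273] F [ 1.696 -0.351  0.038] sd [0.6  0.4  0.56] M [-0.0837 -0.311  -0.0425]
```

```bash
python3 -m handwheel '[[0.25,0,0,0,0,0,0],[0,0,0,0,0,0,0],[0,0,0,0,0,0,0],[0,0,0,0,0,0,0],[0,0,0,0,0,0,0],[0,0,0,0,0,0,0],[0,0,0,0,0,0,0],[0,0,0,0,0,0,0],[0,0,0,0,0,0,0],[0,0,0,0,0,0,0]]' 100;python3 f.py 40
```

```text
t: 32.15
tcp_pos: [0.493, 0.2478, 0.1273]
tool_rot: [0.041, 0.999, -0.0, -0.0]
force: [-0.7, -0.1, 0.3]
finger_gap: 0.072
gripper_force: 99.2Traceback (most recent call last):
  File "f.py", line 5, in <module>
    manip.snapshot("top"); s=manip.sense(); F.append(s["force"]);Q.append(s["ft_torque"]);P.append(s["tcp_pos"])
    ~~~~~~~~~~~~~~^^^^^^^
ValueError: 200 camera calls are used up
```

```bash
for i in 1 2 3 4; do python3 -m handwheel '[[0,0,0,0,0,0,0],[0,0,0,0,0,0,0],[0,0,0,0,0,0,0],[0,0,0,0,0,0,0],[0,0,0,0,0,0,0],[0,0,0,0,0,0,0],[0,0,0,0,0,0,0],[0,0,0,0,0,0,0],[0,0,0,0,0,0,0],[0,0,0,0,0,0,0]]' 20 | grep -E "t:|force|pos"; python3 -c "
from station import manip
s=manip.sense(); print(s['ft_torque'].round(3),s['tau'].round(3))"; done
```

```text
t: 35.0
tcp_pos: [0.4932, 0.2478, 0.1274]
tool_rot: [0.041, 0.999, -0.0, -0.0]
force: [-5.1, -0.5, 0.2]
gripper_force: 99.2
[ 0.023  0.861 -0.055] [ -1.133 -40.792 -16.666  -0.308  -1.474  -0.041]
t: 36.25
tcp_pos: [0.4932, 0.2478, 0.1273]
tool_rot: [0.041, 0.999, -0.0, -0.0]
force: [-5.4, 0.4, 0.0]
gripper_force: 99.2
[-0.048  0.892 -0.071] [ -1.109 -40.789 -16.671  -0.308  -1.472  -0.045]
t: 37.5
tcp_pos: [0.4932, 0.2478, 0.1274]
tool_rot: [0.041, 0.999, -0.0, -0.0]
force: [-5.1, 0.5, 0.1]
gripper_force: 99.2
[ 0.029  0.93  -0.038] [ -1.125 -40.793 -16.667  -0.304  -1.475  -0.043]
t: 38.75
tcp_pos: [0.4932, 0.2478, 0.1274]
tool_rot: [0.041, 0.999, -0.0, -0.0]
force: [-5.1, -1.8, 0.1]
gripper_force: 99.2
[-0.     0.924 -0.031] [ -1.097 -40.786 -16.675  -0.309  -1.472  -0.043]
```

```bash
python3 -m handwheel '[[-0.25,0,0,0,0,0,0],[0,0,0,0,0,0,0],[0,0,0,0,0,0,0],[0,0,0,0,0,0,0],[0,0,0,0,0,0,0],[0,0,0,0,0,0,0],[0,0,0,0,0,0,0],[0,0,0,0,0,0,0],[0,0,0,0,0,0,0],[0,0,0,0,0,0,0]]' 20 | grep -E "t:|force:|pos"
for i in 1 2; do python3 -m handwheel '[[0,0,0,0,0,0,0],[0,0,0,0,0,0,0],[0,0,0,0,0,0,0],[0,0,0,0,0,0,0],[0,0,0,0,0,0,0],[0,0,0,0,0,0,0],[0,0,0,0,0,0,0],[0,0,0,0,0,0,0],[0,0,0,0,0,0,0],[0,0,0,0,0,0,0]]' 20 | grep -E "t:|force:|pos";done; python3 -c "
from station import manip
s=manip.sense(); print(s['ft_torque'].round(3),s['tau'].round(3))"
```

```text
t: 40.0
tcp_pos: [0.4932, 0.2478, 0.1274]
tool_rot: [0.041, 0.999, 0.0, 0.0]
force: [-5.5, -0.2, 1.2]
gripper_force: 99.2
t: 41.25
tcp_pos: [0.4932, 0.2478, 0.1274]
tool_rot: [0.041, 0.999, -0.0, 0.0]
force: [-4.8, -1.0, -0.3]
gripper_force: 99.2
t: 42.5
tcp_pos: [0.4932, 0.2478, 0.1274]
tool_rot: [0.041, 0.999, -0.0, 0.0]
force: [-5.1, 0.5, -0.6]
gripper_force: 99.2
[-0.019  0.814 -0.045] [ -0.955 -40.732 -16.431  -0.262  -1.36   -0.047]
```

```bash
python3 -m handwheel '[[-0.25,0,0,0,0,0,0],[0,0,0,0,0,0,0],[0,0,0,0,0,0,0],[0,0,0,0,0,0,0],[0,0,0,0,0,0,0],[0,0,0,0,0,0,0],[0,0,0,0,0,0,0],[0,0,0,0,0,0,0],[0,0,0,0,0,0,0],[0,0,0,0,0,0,0]]' 20 | grep -E "t:|force:|pos"
for i in 1 2; do python3 -m handwheel '[[0,0,0,0,0,0,0],[0,0,0,0,0,0,0],[0,0,0,0,0,0,0],[0,0,0,0,0,0,0],[0,0,0,0,0,0,0],[0,0,0,0,0,0,0],[0,0,0,0,0,0,0],[0,0,0,0,0,0,0],[0,0,0,0,0,0,0],[0,0,0,0,0,0,0]]' 20 | grep -E "t:|force:|pos";done
```

```text
t: 43.75
tcp_pos: [0.4932, 0.2478, 0.1275]
tool_rot: [0.041, 0.999, 0.0, 0.0]
force: [-3.6, -0.2, -0.2]
gripper_force: 99.2
t: 45.0
tcp_pos: [0.4931, 0.2478, 0.1275]
tool_rot: [0.041, 0.999, 0.0, 0.0]
force: [-2.2, -0.1, -0.8]
gripper_force: 99.2
t: 46.25
tcp_pos: [0.493, 0.2478, 0.1275]
tool_rot: [0.041, 0.999, 0.0, 0.0]
force: [-1.4, -0.5, 0.5]
gripper_force: 99.2
```

```bash
python3 -m handwheel '[[0,0,0,0,0,0,0],[0,0,0,0,0,0,0.1],[0,0,0,0,0,0,0.15],[0,0,0,0,0,0,0.25],[0,0,0,0,0,0,0.4],[0,0,0,0,0,0,0.5],[0,0,0,0,0,0,0.5],[0,0,0,0,0,0,0.5],[0,0,0,0,0,0,0.5],[0,0,0,0,0,0,0.5]]' 20
```

```text
t: 47.5
tcp_pos: [0.4929, 0.2478, 0.1274]
tool_rot: [0.041, 0.999, -0.0, -0.0]
force: [-1.9, -0.1, 1.3]
finger_gap: 0.498
gripper_force: 0.0
```

```bash
python3 -m handwheel '[[0,0,0,0,0,0,0.5],[0,0,0,0,0,0,0.5],[-4,0,2,0,0,0,0.5],[-8,0,6,0,0,0,0.5],[-10,0,8,0,0,0,0.5],[-12,0,8,0,0,0,0.5],[-14,0,8,0,0,0,0.5],[-14,0,8,0,0,0,0.5],[-10,0,6,0,0,0,0.5],[-6,0,4,0,0,0,0.5]]' 20; for i in 1 2 3; do python3 -m handwheel '[[0,0,0,0,0,0,0.5],[0,0,0,0,0,0,0.5],[0,0,0,0,0,0,0.5],[0,0,0,0,0,0,0.5],[0,0,0,0,0,0,0.5],[0,0,0,0,0,0,0.5],[0,0,0,0,0,0,0.5],[0,0,0,0,0,0,0.5],[0,0,0,0,0,0,0.5],[0,0,0,0,0,0,0.5]]' 20 | grep -E "t:|force:|pos"; done
```

```text
t: 48.75
tcp_pos: [0.4142, 0.2479, 0.1779]
tool_rot: [0.041, 0.999, 0.0, 0.0]
force: [0.7, 1.0, 0.4]
finger_gap: 0.499
gripper_force: 0.0
t: 50.0
tcp_pos: [0.4149, 0.2478, 0.1774]
tool_rot: [0.041, 0.999, 0.0, 0.0]
force: [0.4, -0.1, -0.0]
gripper_force: 0.0
t: 51.25
tcp_pos: [0.4149, 0.2478, 0.1774]
tool_rot: [0.041, 0.999, -0.0, 0.0]
force: [-0.2, -0.0, 0.3]
gripper_force: 0.0
t: 52.5
tcp_pos: [0.4149, 0.2478, 0.1774]
tool_rot: [0.041, 0.999, 0.0, -0.0]
force: [-0.2, 0.1, 0.3]
gripper_force: 0.0
```

```bash
for i in 1 2 3 4 5 6 7 8; do python3 -m handwheel '[[0,0,0,0,0,0,0.5],[0,0,0,0,0,0,0.5],[0,0,0,0,0,0,0.5],[0,0,0,0,0,0,0.5],[0,0,0,0,0,0,0.5],[0,0,0,0,0,0,0.5],[0,0,0,0,0,0,0.5],[0,0,0,0,0,0,0.5],[0,0,0,0,0,0,0.5],[0,0,0,0,0,0,0.5]]' 20 | grep -E "t:"; done; python3 -c "
from station import manip
print(manip.sign_off())"
```

```text
t: 53.75
tool_rot: [0.041, 0.999, 0.0, 0.0]
t: 55.0
tool_rot: [0.041, 0.999, -0.0, -0.0]
t: 56.25
tool_rot: [0.041, 0.999, -0.0, -0.0]
t: 57.5
tool_rot: [0.041, 0.999, 0.0, -0.0]
t: 58.75
tool_rot: [0.041, 0.999, -0.0, -0.0]
t: 60.0
tool_rot: [0.041, 0.999, -0.0, -0.0]
t: 61.25
tool_rot: [0.041, 0.999, -0.0, -0.0]
t: 62.5
tool_rot: [0.041, 0.999, 0.0, -0.0]
the job is handed in; nothing more can be done
None
```

I hung the holed plaque on the balance's hook, released it with the vertical force on the gripper near zero, backed the arm clear and handed in at about 62.5 s; I had used up the camera calls by then, so the final hang was not checked by picture, and sign-off returned no verdict.

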